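Hang the rinsed cups to drain, shut the splash guard, set the timer

TASK

Hang every cup that stands on the mat mouth-down on the draining rack, one to a peg, pushed on until its inside rests on the peg's tip. Once they all hang, push the rack's splash guard up until it clicks upright, then turn the drip timer's dial clockwise from off to the fourth click (the green mark) and let go, and leave the brush and the peeler where they lie.

Things in the scene. Friction and masses are not known exactly. Their poses are not given: they have to be found in the camera images.
- cup_white: white ceramic cup without handle (may be absent), 0.12 kg, mouth-down on the mat. 70 mm high; outside 62 mm wide at the mouth, a straight cylinder of 48 mm over the 34 mm next to the foot; wall 4 mm; inside 64 mm deep, 54 mm wide at the mouth, 40 mm at the floor. Origin: centre of the mouth (rim plane); z runs from mouth to foot, so it points up while mouth-down
- cup_white_floor (a point): centre of the inner floor of the white cup, on its axis 64 mm from the rim plane
- cup_blue: blue ceramic cup without handle (may be absent), 0.12 kg, mouth-down on the mat. 70 mm high; outside 62 mm wide at the mouth, a straight cylinder of 48 mm over the 34 mm next to the foot; wall 4 mm; inside 64 mm deep, 54 mm wide at the mouth, 40 mm at the floor. Origin: centre of the mouth (rim plane); z runs from mouth to foot, so it points up while mouth-down
- cup_blue_floor (a point): centre of the inner floor of the blue cup, on its axis 64 mm from the rim plane
- cup_green: sage green ceramic cup without handle (may be absent), 0.12 kg, mouth-down on the mat. 70 mm high; outside 62 mm wide at the mouth, a straight cylinder of 48 mm over the 34 mm next to the foot; wall 4 mm; inside 64 mm deep, 54 mm wide at the mouth, 40 mm at the floor. Origin: centre of the mouth (rim plane); z runs from mouth to foot, so it points up while mouth-down
- cup_green_floor (a point): centre of the inner floor of the sage green cup, on its axis 64 mm from the rim plane
- cup_red: brick red ceramic cup without handle (may be absent), 0.12 kg, mouth-down on the mat. 70 mm high; outside 62 mm wide at the mouth, a straight cylinder of 48 mm over the 34 mm next to the foot; wall 4 mm; inside 64 mm deep, 54 mm wide at the mouth, 40 mm at the floor. Origin: centre of the mouth (rim plane); z runs from mouth to foot, so it points up while mouth-down
- cup_red_floor (a point): centre of the inner floor of the brick red cup, on its axis 64 mm from the rim plane
- rack: fixed draining rack: steel drip tray 84 (x) x 350 (y) x 16 mm; a 12 mm rail along y at x = +30 mm, 50 mm above the table, bears four pale round pegs 18 mm thick, 88 mm apart, 85 mm long from rail axis to round grey tip. They lean 35 degrees from vertical to the rack's -x (robot's side): root to tip is (-0.574, 0, 0.819) in its frame. Origin: centre of its underside
- guard (a joint): the rack's splash guard, a teal panel 4 mm thick, 322 mm wide, 68 mm high with an orange edge bead, hinged along the front of the tray (rack frame: x = -46 mm, z = 14 mm). 0 = open, leaning 45 degrees toward the robot (start); 0.785 rad = upright, shut. It snaps: let go below about 0.4 it falls open, above it clicks upright and stays; push needed about 3 N
- guard_edge (a point): middle of the guard's orange upper edge, 68 mm from its hinge; open, it lies at x = -94 mm, z = 62 mm in the rack's frame; shut, at x = -46 mm, z = 82 mm. Its outer face looks to the robot and, while open, down. The feet of hung cups reach out to x = -46 mm above z = 110 mm, so the hand must keep clear of them when it pushes
- peg1_tip (a point): apex of the round tip of peg 1 of the rack (rack frame: x = -19 mm, y = -132 mm, z = 120 mm). A cup let go on the peg rests with its inner floor on the tip and its back wall along the peg, its axis leaning 20 to 28 degrees
- peg2_tip (a point): apex of the round tip of peg 2 of the rack (rack frame: x = -19 mm, y = -44 mm, z = 120 mm). A cup let go on the peg rests with its inner floor on the tip and its back wall along the peg, its axis leaning 20 to 28 degrees
- peg3_tip (a point): apex of the round tip of peg 3 of the rack (rack frame: x = -19 mm, y = 44 mm, z = 120 mm). A cup let go on the peg rests with its inner floor on the tip and its back wall along the peg, its axis leaning 20 to 28 degrees
- peg4_tip (a point): apex of the round tip of peg 4 of the rack (rack frame: x = -19 mm, y = 132 mm, z = 120 mm). A cup let go on the peg rests with its inner floor on the tip and its back wall along the peg, its axis leaning 20 to 28 degrees
- mat: fixed grey silicone mat 150 x 400 x 4 mm on which the cups stand; origin: centre of its underside
- timer_base: fixed grey round timer housing, 74 mm in diameter and 26 mm high, with seven marks on its top round the dial: a red one (off) on its -x side, then every 30 degrees clockwise seen from above white, white, white, green, white, white. Origin: centre of the underside
- timer (a joint): the timer's black dial on a vertical axis, in rad: 0 = off (at the start), growing clockwise seen from above, up to 3.2. A click every 0.524 rad (30 degrees); between clicks it resists with about 0.04 N m and, let go, falls into the nearer one. The green mark is the fourth click, 2.094 rad
- timer_grip (a point): point on the dial's axis, 53 mm above the table, in the upper part of its upright bar grip: 14 mm thick, 40 mm long, from 35 to 65 mm above the table. The bar lies along the dial's x axis (this point's x, which turns with the dial); its -x end carries the white pointer. To be gripped across its thickness, from above
- pastry_brush: flat pastry brush with a wooden handle, 42 x 199 x 14 mm, lying on the table to the left of the rack; leave it alone. Origin: centre of its underside
- peeler: black-handled peeler, 170 x 25 x 18 mm, lying on the table to the right of the rack; leave it alone. Origin: centre of its underside

How it is judged:
By the outcome, as a careful person would: the job done as asked, in the order asked, and still so for the second after the job is handed in, with the robot touching nothing.
Of cup_white, cup_blue, cup_green, cup_red only 3 to 4 are there at a start; the rules pass over those that are not, and their reading is None.
At some moment in a run one of cup_white, cup_blue, cup_green, cup_red may be knocked a few centimetres aside while the robot is not near it.
It also fails if it takes over 200 s, if anything falls off the work surface, if the arm or the gripper's body presses on something with over 40 N, if the wrist force passes 120 N, or if a joint passes its speed limit or range.

ROBOT

A 6-joint arm with a two-finger parallel gripper is mounted at the origin on a cart in front of the work surface, level with it; the furniture and walls round the work are solid. World frame = base frame: x ahead of the robot, y to its left, z up, the work surface at z = 0. Lengths are in mm, angles in rad, forces in N, time in s.
With the tool pointing down it reaches from about 375 to 825 mm from the base axis. Payload 5.5 kg.
Tool frame: the origin (TCP) lies at the very end of the fingers, on their centre line; the grasp point (between the pads) lies 19 mm behind it (r.grip_depth is the distance from the TCP to the grasp point, in mm); z points along the fingers, y is the line along which they close (so a half turn about z gives the same grasp; the last joint's range is limited). The gripper opens to 85 mm and grips with 20 to 120 N. Pads are 22 mm wide; open, the fingers measure 114 mm over their backs; the gripper's body (76 mm by 85 mm) begins 54 mm behind the grasp point. The pads swing forward as they close: fully open they stand 13 mm farther back than shut.
Start: joints at [1.175, 0.314, -0.047, 1.21, 0, 1.571], TCP at [231.324, 553.61, 231.299] pointing down, gripper open.
Joint ranges: [-2.67, 2.67], [-0.69, 1.73], [-1.03, 1.25], [-2.08, 2.16], [-1.42, 1.45], [-3.14, 3.14]. Speed limits (rad/s): [2.39, 2.39, 3.01, 3.14, 3.14, 3.14].

INTERFACE

Orientations are given as a unit quaternion [x, y, z, w].
In Python, from bench import r, read_camera gives the robot as it stands.
- The arm moves only by the tool play_rows, never from a script. Its argument "steps" is one flat list of numbers, 7 for each row, row after row: the shift along the tool's x, y, z in units of 1000 mm (1.0 is 1000 mm), then the turn, a rotation vector about the tool's x, y, z in units of 0.12 rad (1.0 is 0.12 rad), then the finger opening in mm, from 0 to 85.4. In form: [x, y, z, rx, ry, rz, claw, x, y, z, rx, ry, rz, claw, ...]. A call has 1 to 12 rows; each row shifts and turns the commanded pose from where the row before left it, along the tool's axes as they then stand; what a row does not reach is not made up. A row lasts 1/12 s, in which the tool goes at most 41.7 mm and 7.16 degrees, less where a joint would pass 70% of its speed; a pose out of reach is approached as far as the arm can. A call with a number of a shift or a turn outside -1 to 1 is refused whole. A call with a gripper value outside its range is refused whole. The fingers move at their own pace and stop on an object; "squeeze" is the grip in N (left out, the last holds). Time passes only in rows, so rows that do not move let the fingers close. It gives the time, the measured TCP pose, the force, the opening and the grip force at its end, in the units of the state.
- r.read_state(): the state, without advancing time (a new reading comes with each control period).
- read_camera(name): name is "scene" or "top" or "wrist"; returns a dict with "color" (420x560x3 uint8, red, green, blue), "K" (3x3 intrinsics, pixels), "rvec" (rotation vector, rad) and "tvec" (3), from world to camera coordinates, as OpenCV has them. Camera axes: x right, y down, z forward; pixel columns grow to the right and rows downward; lengths in mm; the calibration is good to about 2 mm. A picture is of the moment at which its call begins. There is no depth.
- r.sign_off(): hands the job in; it is judged then, once.
The state is a dict: "time": time; "joints": joint angles; "joint_vel": joint speeds; "joint_torque": joint torques, N m; "eef_pos": TCP position; "eef_rot": TCP orientation; "ft_force": force on the tool from outside, world axes, zero at the start; "moment": the same for the moment, N m; "gripper_width": finger opening in mm; "finger_force": force on a finger pad.
Only numpy, scipy, OpenCV 4.12 (cv2) and the standard library are available. Lean on these libraries where they do the work, as an engineer would, in place of code of your own. Each camera call takes 0.05 s, during which the arm holds its last target. There are 200 camera calls.

## Working session

There is one attempt and no reset: what is moved stays moved. The work goes in short steps, Python scripts to look and compute and a tool call to move; the robot and the scene stay as the last step left them, time stands still between calls to the robot, and variables do not carry over. Pictures are saved under pics/ and viewed, at most 14 in all, crops included, and the job is handed in when it is done.

Besides the shell and the picture viewer there is one more tool, called after ">>>" by a JSON object that holds its "op" and its "data", one argument or row to a line. play_rows: Moves the arm, as the interface text tells. Its arguments: {"type":"object","properties":{"steps":{"type":"array"},"squeeze":{"type":"number"}},"required":["steps"]}

```bash
ls; mkdir -p pics; python3 - <<'E'
from bench import r, read_camera
import cv2, numpy as np
for n in ("scene","top"):
    c=read_camera(n); cv2.imwrite(f"pics/{n}0.png",c["color"][:,:,::-1])
    R=cv2.Rodrigues(np.array(c["rvec"]))[0]; print(n,np.round(c["K"],1).tolist(),(-R.T@np.array(c["tvec"]).ravel()).round())
print(r.read_state())
E
```

```text
pics
scene [[474.0, 0.0, 275.5], [0.0, 474.0, 208.4], [0.0, 0.0, 1.0]] [ 112. -502.  803.]
top [[422.1, 0.0, 280.4], [0.0, 422.1, 203.2], [0.0, 0.0, 1.0]] [362.  28. 948.]
{'time': 0.1, 'joints': array([ 1.17498537e+00,  3.14191655e-01, -4.79799328e-02,  1.21026295e+00,
        7.66625653e-06,  1.57080018e+00]), 'joint_vel': array([-0.0003459 , -0.00015559,  0.00027927, -0.00082149,  0.00108537,
       -0.00117845]), 'joint_torque': array([-1.19248660e-03, -5.40768099e+01,  3.40541661e+01,  1.11366794e-02,
       -4.18934349e-05,  1.10184740e-05]), 'eef_pos': array([231.1185805 , 553.10170109, 230.49866827]), 'eef_rot': array([ 1.96617956e-01,  9.80479836e-01, -8.02366011e-04, -1.64806580e-04]), 'ft_force': array([ 0.16152726, -0.6227588 , -1.12822311]), 'moment': array([-0.00752548,  0.01647882, -0.02000516]), 'finger_force': 0.0, 'gripper_width': 85.78974380294706}
```

View pics/scene0.png

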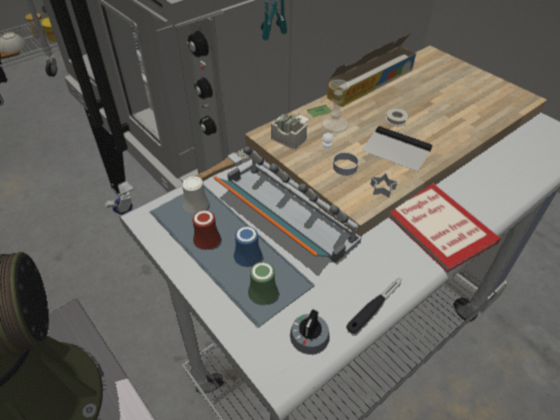

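View pics/top0.png

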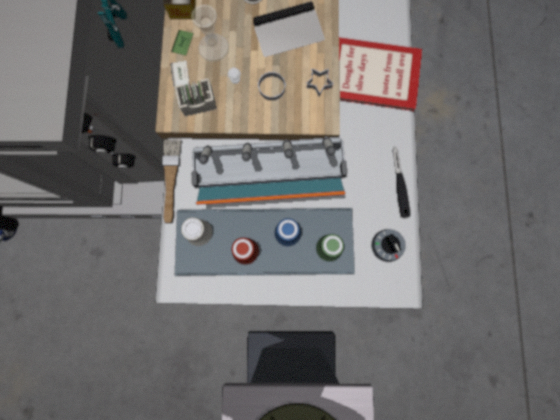

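Both views show all four cups standing on the mat: in the top image, white (193,230), red (243,250), blue (287,231) and green (331,246). The rack's tray spans about (195..345, 140..200), the timer is at (388,245), and the brush lies on the left and the peeler on the right. Next, an enlarged crop.

```bash
python3 - <<'E'
import cv2
a=cv2.imread("pics/top0.png")[130:280,160:420]
cv2.imwrite("pics/topc.png",cv2.resize(a,None,fx=3.07,fy=3.07,interpolation=cv2.INTER_CUBIC)[:, :800])
E
```

```text
(no output)
```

View pics/topc.png

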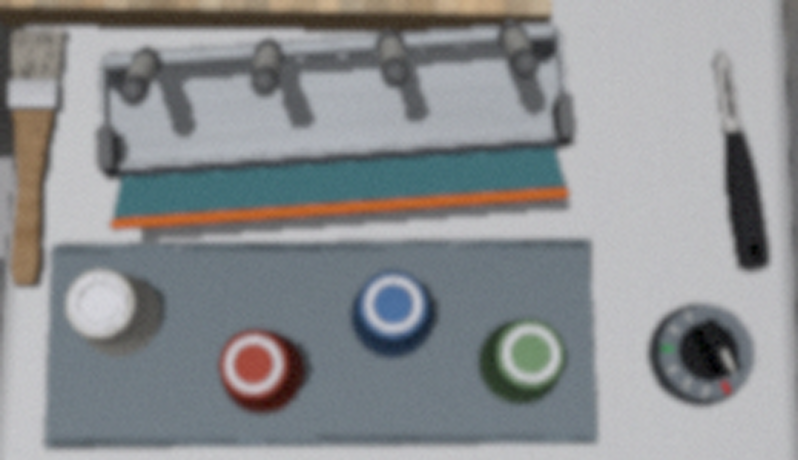

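```bash
cat > h.py <<'E'
import cv2, numpy as np
from scipy.optimize import least_squares
from scipy.spatial.transform import Rotation as Ro
from bench import r, read_camera
def ray(c,px,z):
    """world point at height z seen at pixel px"""
    R=cv2.Rodrigues(np.array(c["rvec"]))[0]; t=np.array(c["tvec"]).ravel(); o=-R.T@t
    d=R.T@np.linalg.solve(c["K"],[px[0],px[1],1]); return o+d*(z-o[2])/d[2]
def proj(c,P):
    return cv2.projectPoints(np.array(P,float).reshape(-1,1,3),np.array(c["rvec"],float),np.array(c["tvec"],float),np.array(c["K"],float),None)[0][:,0]
def rings(c,lo=150,z=74,box=(170,205,360,285)):
    """bright blobs (foot rings) within the mat's box of the top image"""
    g=c["color"].min(2); m=np.zeros_like(g); x0,y0,x1,y1=box
    m[y0:y1,x0:x1]=(g[y0:y1,x0:x1]>lo)
    out=[]
    for k in cv2.findContours(m,cv2.RETR_EXTERNAL,cv2.CHAIN_APPROX_NONE)[0]:
        if len(k)<20: continue
        (u,v),rad=cv2.minEnclosingCircle(k); out.append((u,v,rad,*ray(c,(u,v),z)[:2]))
    return np.round(out,1)
def go(pos,Rt,dmax=36,amax=.11,start=None):
    """n equal rows taking the tool from its state (or start) to pos, Rt"""
    s=r.read_state(); p,R0=(s["eef_pos"],Ro.from_quat(s["eef_rot"])) if start is None else start
    w=(R0.inv()*Rt).as_rotvec(); d=np.array(pos)-p
    n=int(max(1,np.ceil(np.linalg.norm(d)/dmax),np.ceil(np.linalg.norm(w)/amax)))
    A=sum((R0*Ro.from_rotvec(w*k/n)).as_matrix() for k in range(n))
    print(n,"x",np.round(np.linalg.solve(A,d)/1000,4).tolist(),np.round(w/n/.12,3).tolist()); return np.array(pos),Rt
E
python3 - <<'E'
from h import *
c=read_camera("top"); print(rings(c))
f=lambda u,v:(160+u/3.07,130+v/3.07)
for n,u,v in (("w",102,303),("r",254,365),("b",393,304),("g",530,352)): print(n,ray(c,f(u,v),74).round())
M=[(-94,161,62),(-94,-161,62),(-46,161,14),(-46,-161,14)]+[(-14,y,113) for y in (132,44,-44,-132)]
I=[f(*p) for p in ((113,222),(567,193),(120,175),(557,147),(137,85),(263,80),(396,72),(524,62))]
def W(q): return Ro.from_euler('z',q[2]).apply(M)+[q[0]*1,q[1],0]
e=lambda q:(proj(c,W(q))-I).ravel()
s=least_squares(e,[600,80,0]); print("rack",s.x, e(s.x).reshape(-1,2).round(1).tolist())
print("tips",(Ro.from_euler('z',s.x[2]).apply([(-19,y,120) for y in(-132,-44,44,132)])+[s.x[0],s.x[1],0]).round())
print("timer top",ray(c,f(710,348),65),"base",ray(c,f(702,355),20),"red",ray(c,f(727,387),26), "green",ray(c,f(668,348),26))
E
```

```text
[[242.1 248.1   9.2 433.6 116.2]
 [332.4 244.8   9.4 441.2 -70.7]
 [287.6 228.7   9.1 474.3  22. ]
 [191.5 228.   11.1 475.3 222.9]
 [264.5 244.5 102.4 441.3  69.8]]
w [474. 219.  74.]
r [432. 115.  74.]
b [474.  21.  74.]
g [441. -71.  74.]
rack [6.36468625e+02 6.45290372e+01 6.63914878e-02] [[-1.1, 0.1], [0.9, 0.1], [0.4, -1.3], [-0.8, -1.0], [-1.0, 1.1], [0.6, 0.1], [-0.1, 0.0], [0.9, 0.6]]
tips [[626. -68. 120.]
 [620.  19. 120.]
 [615. 107. 120.]
 [609. 195. 120.]]
timer top [ 445.35395849 -194.45097446   65.        ] base [ 444.57447216 -199.8722621    20.        ] red [ 421.5315335  -215.01756265   26.        ] green [ 448.93048961 -174.52577197   26.        ]
```

```bash
cat >> h.py <<'E'
YAW=.066
def tool(lean=0,yaw=YAW):
    """tool down, y along the rack's y, then leaned ahead by lean degrees"""
    return Ro.from_euler('z',yaw)*Ro.from_matrix(np.array([[-1,0,0],[0,1,0],[0,0,-1.]]))*Ro.from_euler('y',-lean,degrees=True)
E
python3 -c "
from h import *
print(tool(28).as_matrix().round(2)); go((475,220,160),tool())"
```

```text
[[-0.88 -0.07  0.47]
 [-0.06  1.    0.03]
 [-0.47 -0.   -0.88]]
12 x [-0.0253, -0.0238, 0.0059] [-0.001, -0.0, -0.321]
```

>>> {"op": "play_rows", "data": {
  "steps": [-0.0253,-0.0238,0.0059,0,0,-0.321,66,-0.0253,-0.0238,0.0059,0,0,-0.321,66,-0.0253,-0.0238,0.0059,0,0,-0.321,66,-0.0253,-0.0238,0.0059,0,0,-0.321,66,-0.0253,-0.0238,0.0059,0,0,-0.321,66,-0.0253,-0.0238,0.0059,0,0,-0.321,66,-0.0253,-0.0238,0.0059,0,0,-0.321,66,-0.0253,-0.0238,0.0059,0,0,-0.321,66,-0.0253,-0.0238,0.0059,0,0,-0.321,66,-0.0253,-0.0238,0.0059,0,0,-0.321,66,-0.0253,-0.0238,0.0059,0,0,-0.321,66,-0.0253,-0.0238,0.0059,0,0,-0.321,66],
  "squeeze": 30
}}

```text
time: 1.15
eef_pos: [476.0, 218.6, 160.2]
eef_rot: [-0.034, 0.999, -0.0, -0.0]
ft_force: [-0.1, 1.2, -0.2]
gripper_width: 65.7
finger_force: 0.0
```

```bash
python3 -c "
from h import *
c=read_camera('wrist'); cv2.imwrite('pics/w1.png',c['color'][:,:,::-1])
s=r.read_state(); print(s['eef_pos'],s['time'],s['gripper_width'],proj(c,[(475,220,74)]))
go((475,220,46),tool())"
```

```text
[480.18441265 214.87883339 159.14537653] 1.2 65.94691436241457 [[283.12351773 215.84418009]]
4 x [0.0012, 0.0014, 0.0283] [-0.008, 0.005, -0.0]
```

View pics/w1.png

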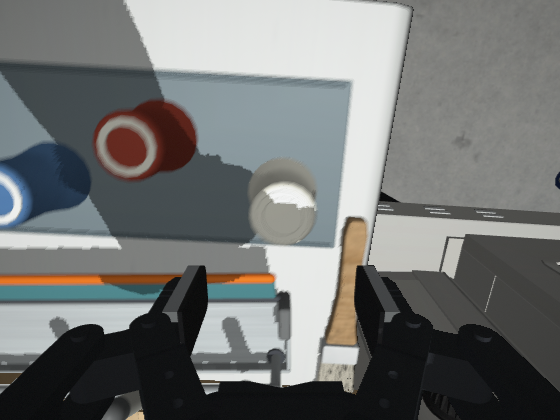

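The wrist view shows the white cup's foot centred at (283,216), which matches the prediction (283,216). The fingers are clear of the brush.

>>> {"op": "play_rows", "data": {
  "steps": [0,0,0.0285,0,0,0,66,0,0,0.0285,0,0,0,66,0,0,0.0285,0,0,0,66,0,0,0.0285,0,0,0,66,0,0,0,0,0,0,66,0,0,0,0,0,0,66]
}}

```text
time: 1.7
eef_pos: [473.6, 219.6, 45.4]
eef_rot: [-0.033, 0.999, -0.001, -0.002]
ft_force: [-0.5, 1.0, -0.2]
gripper_width: 65.9
finger_force: 0.0
```

>>> {"op": "play_rows", "data": {
  "steps": [0,0,0,0,0,0,40,0,0,0,0,0,0,40,0,0,0,0,0,0,40,0,0,0,0,0,0,40,0,0,0,0,0,0,40,0,0,0,0,0,0,40,0,0,-0.03,0,0,0,40,0,0,-0.03,0,0,0,40,0,0,-0.03,0,0,0,40,0,0,-0.03,0,0,0,40],
  "squeeze": 35
}}

```text
time: 2.53
eef_pos: [475.3, 220.3, 168.6]
eef_rot: [-0.033, 0.999, 0.0, 0.0]
ft_force: [0.7, -0.3, -0.9]
gripper_width: 47.5
finger_force: 37.0
```

```bash
cat >> h.py <<'E'
TIP=dict(zip("1234",[(626,-68,120),(620,19,120),(615,107,120),(609,195,120)]))
def hang(peg,start,depth=29,lean=28,pre=85):
    """rows: to the pre-insert pose, then along the tool to the tip. depth: TCP below the foot"""
    T=tool(lean); z=T.as_matrix()[:,2]
    end=np.array(TIP[peg])+z*(depth-6)
    a=go(end-z*pre,T,start=start); print("pre",a[0].round(1),"end",end.round(1)); return go(end,T,start=a)
E
python3 -c "
from h import *
hang('4',(np.array([475,220,166.]),tool()))"
```

```text
5 x [-0.0207, -0.0068, 0.0023] [0.0, -0.814, 0.0]
pre [580.  193.1 174.7] end [619.8 195.7  99.7]
3 x [0.0, -0.0, 0.0283] [0.0, 0.0, 0.0]
```

>>> {"op": "play_rows", "data": {
  "steps": [-0.0207,-0.0068,0.0023,0,-0.814,0,40,-0.0207,-0.0068,0.0023,0,-0.814,0,40,-0.0207,-0.0068,0.0023,0,-0.814,0,40,-0.0207,-0.0068,0.0023,0,-0.814,0,40,-0.0207,-0.0068,0.0023,0,-0.814,0,40,0,0,0,0,0,0,40,0,0,0,0,0,0,40,0,0,0,0,0,0,40]
}}

```text
time: 3.2
eef_pos: [579.6, 193.4, 175.6]
eef_rot: [-0.032, 0.97, 0.008, 0.24]
ft_force: [0.2, -0.0, -1.3]
gripper_width: 47.1
finger_force: 37.0
```

```bash
python3 -c "
from h import *
c=read_camera('scene'); a=c['color'][150:300,120:370,::-1]
cv2.imwrite('pics/s1.png',cv2.resize(a,None,fx=3.2,fy=3.2,interpolation=cv2.INTER_CUBIC))
for k in '1234': print(k,((proj(c,[TIP[k]])[0]-[120,150])*3.2).round())
"
```

```text
1 [679. 183.]
2 [578. 115.]
3 [487.  50.]
4 [402.  -8.]
```

View pics/s1.png

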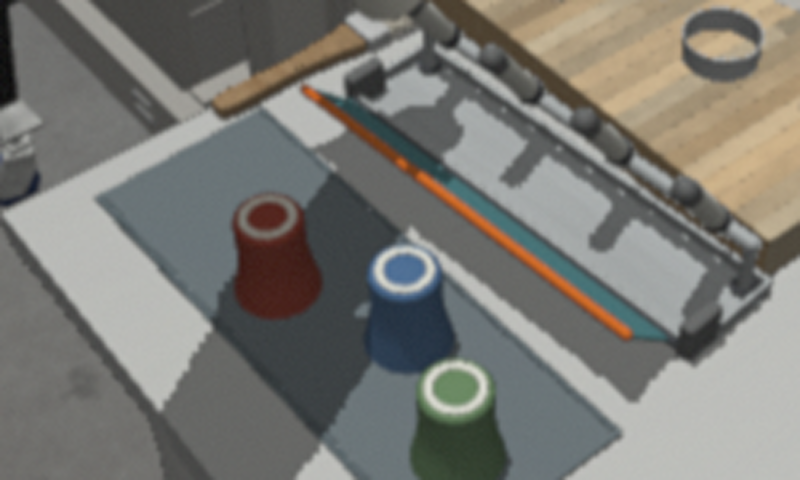

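The scene crop shows the tips of pegs 1–3 at about (683,187), (582,120) and (490,55), which agrees with the model to about 2 mm. Inserting the white cup.

>>> {"op": "play_rows", "data": {
  "steps": [0,0,0.02,0,0,0,40,0,0,0.02,0,0,0,40,0,0,0.02,0,0,0,40,0,0,0.012,0,0,0,40,0,0,0.006,0,0,0,40,0,0,0.003,0,0,0,40,0,0,0,0,0,0,40,0,0,0,0,0,0,40]
}}

```text
time: 3.92
eef_pos: [618.5, 196.1, 104.2]
eef_rot: [-0.032, 0.97, 0.008, 0.242]
ft_force: [0.3, 0.1, -1.0]
gripper_width: 47.2
finger_force: 37.0
```

>>> {"op": "play_rows", "data": {
  "steps": [0,0,0.002,0,0,0,40,0,0,0.002,0,0,0,40,0,0,0.001,0,0,0,40,0,0,0,0,0,0,40]
}}

```text
time: 4.25
eef_pos: [620.2, 196.4, 102.8]
eef_rot: [-0.033, 0.97, 0.009, 0.243]
ft_force: [-27.4, -3.9, 31.4]
gripper_width: 47.4
finger_force: 40.6
```

>>> {"op": "play_rows", "data": {
  "steps": [0,0,-0.002,0,0,0,40,0,0,0,0,0,0,52,0,0,0,0,0,0,58,0,0,0,0,0,0,64,0,0,0,0,0,0,64,0,0,0,0,0,0,64,0,0,-0.01,0,0,0,64,0,0,-0.02,0,0,0,64,0,0,-0.03,0,0,0,64,0,0,-0.03,0,0,0,64]
}}

```text
time: 5.08
eef_pos: [576.0, 192.5, 180.7]
eef_rot: [-0.032, 0.97, 0.008, 0.241]
ft_force: [0.5, -1.1, 0.6]
gripper_width: 63.8
finger_force: 0.0
```

```bash
python3 -c "
from h import *
c=read_camera('top'); print(rings(c,130))
c=read_camera('wrist'); cv2.imwrite('pics/w2.png',c['color'][:,:,::-1])
P=(np.array([620,195.8,99])-tool(28).as_matrix()[:,2]*90,tool(28)); print(P[0]); P=go((434,116,160),tool(),start=P)
"
```

```text
[[332.5 244.8  10.4 441.2 -70.8]
 [336.6 228.9   3.9 474.2 -80. ]
 [224.  253.   39.8 423.5 153.3]
 [287.6 228.7   9.9 474.3  22. ]
 [272.  219.    4.1 494.7  54.7]
 [305.  244.5  66.9 441.6 -14. ]]
[577.83955176 193.01336304 178.46528336]
5 x [0.0298, -0.0135, -0.0051] [-0.0, 0.814, 0.0]
```

View pics/w2.png

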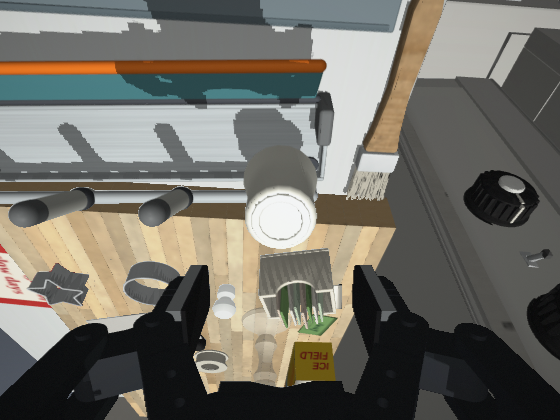

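White is on peg 4 (foot at (282,218) in the wrist view). Going to red.

>>> {"op": "play_rows", "data": {
  "steps": [0.0298,-0.0135,-0.0051,0,0.814,0,66,0.0298,-0.0135,-0.0051,0,0.814,0,66,0.0298,-0.0135,-0.0051,0,0.814,0,66,0.0298,-0.0135,-0.0051,0,0.814,0,66,0.0298,-0.0135,-0.0051,0,0.814,0,66,0,0,0,0,0,0,66,0,0,0,0,0,0,66,0,0,0,0,0,0,66]
}}

```text
time: 5.85
eef_pos: [434.5, 116.0, 161.9]
eef_rot: [-0.033, 0.999, 0.0, 0.001]
ft_force: [-0.2, 0.1, 0.4]
gripper_width: 66.2
finger_force: 0.0
```

```bash
cat >> h.py <<'E'
def wcheck(x,y,h=48):
    """foot ring near the expected cup, from the wrist camera"""
    c=read_camera('wrist'); cv2.imwrite('pics/wc.png',c['color'][:,:,::-1])
    u,v=proj(c,[(x,y,74)])[0].astype(int); print('expect',u,v)
    s=c['color'].astype(int); 
    for lo in (90,120,150,180): print(lo,rings(c,lo,74,(max(u-h,0),max(v-h,0),u+h,v+h)).tolist())
    print(r.read_state()['eef_pos'].round(1))
E
python3 -c "
from h import *
wcheck(434,116)"
```

```text
expect 281 215
90 [[279.2, 212.2, 27.1, 431.7, 114.6], [280.5, 214.5, 67.2, 433.4, 115.6]]
120 [[279.1, 212.3, 26.9, 431.8, 114.5], [280.5, 214.5, 67.2, 433.4, 115.6]]
150 [[285.0, 199.0, 20.1, 421.8, 118.0]]
180 [[285.5, 198.0, 19.8, 421.1, 118.2]]
[434.3 116.2 161.9]
```

>>> {"op": "play_rows", "data": {
  "steps": [0.0005,0,0.0285,0,0,0,66,0.0005,0,0.0285,0,0,0,66,0.0005,0,0.0285,0,0,0,66,0.0005,0,0.0285,0,0,0,66,0,0,0,0,0,0,66,0,0,0,0,0,0,66,0,0,0,0,0,0,40,0,0,0,0,0,0,40,0,0,0,0,0,0,40,0,0,0,0,0,0,40,0,0,0,0,0,0,40,0,0,0,0,0,0,40]
}}

```text
time: 6.9
eef_pos: [433.4, 116.3, 50.1]
eef_rot: [-0.033, 0.999, 0.001, 0.002]
ft_force: [-1.9, -0.0, 8.5]
gripper_width: 46.9
finger_force: 36.7
```

```bash
python3 -c "
from h import *
hang('3',(np.array([432,116,166.]),tool()))"
```

```text
5 x [-0.0306, -0.0042, 0.0043] [0.0, -0.814, 0.0]
pre [586.  105.1 174.7] end [625.8 107.7  99.7]
3 x [0.0, 0.0, 0.0283] [0.0, 0.0, 0.0]
```

>>> {"op": "play_rows", "data": {
  "steps": [0,0,-0.03,0,0,0,40,0,0,-0.03,0,0,0,40,0,0,-0.03,0,0,0,40,0,0,-0.03,0,0,0,40,-0.0306,-0.0042,0.0043,0,-0.814,0,40,-0.0306,-0.0042,0.0043,0,-0.814,0,40,-0.0306,-0.0042,0.0043,0,-0.814,0,40,-0.0306,-0.0042,0.0043,0,-0.814,0,40,-0.0306,-0.0042,0.0043,0,-0.814,0,40,0,0,0,0,0,0,40,0,0,0,0,0,0,40]
}}

```text
time: 7.82
eef_pos: [584.8, 104.5, 177.0]
eef_rot: [-0.032, 0.97, 0.008, 0.241]
ft_force: [0.0, -1.0, -1.4]
gripper_width: 46.7
finger_force: 37.2
```

```bash
python3 -c "
from h import *
c=read_camera('scene'); a=c['color'][130:290,120:370,::-1]
cv2.imwrite('pics/s2.png',cv2.resize(a,None,fx=3.2,fy=3.2,interpolation=cv2.INTER_CUBIC))
print(rings(read_camera('top'),140))
"
```

```text
[[332.5 244.7  10.  441.4 -70.9]
 [325.  244.5  52.1 441.7 -55.3]
 [175.5 214.    9.1 504.8 257.9]]
```

View pics/s2.png

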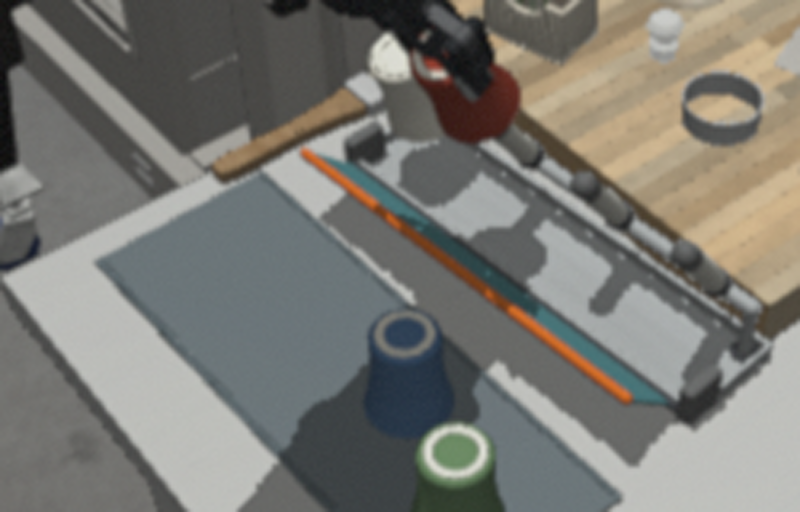

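The red cup is held at (465,95), its mouth over peg 3. White hangs at (400,75). Inserting red.

>>> {"op": "play_rows", "data": {
  "steps": [0,0,0.02,0,0,0,40,0,0,0.02,0,0,0,40,0,0,0.02,0,0,0,40,0,0,0.01,0,0,0,40,0,0,0.006,0,0,0,40,0,0,0.002,0,0,0,40,0,0,0,0,0,0,40,0,0,0,0,0,0,40]
}}

```text
time: 8.58
eef_pos: [622.2, 107.4, 108.5]
eef_rot: [-0.032, 0.97, 0.008, 0.242]
ft_force: [0.1, -1.0, -0.8]
gripper_width: 47.0
finger_force: 37.2
```

>>> {"op": "play_rows", "data": {
  "steps": [0,0,0.002,0,0,0,40,0,0,0.002,0,0,0,40,0,0,0.001,0,0,0,40,0,0,0,0,0,0,40]
}}

```text
time: 8.92
eef_pos: [624.7, 107.5, 104.6]
eef_rot: [-0.032, 0.97, 0.008, 0.242]
ft_force: [-7.0, -0.7, 7.4]
gripper_width: 47.2
finger_force: 38.2
```

>>> {"op": "play_rows", "data": {
  "steps": [0,0,0,0,0,0,52,0,0,0,0,0,0,58,0,0,0,0,0,0,64,0,0,0,0,0,0,64,0,0,0,0,0,0,64,0,0,-0.01,0,0,0,64,0,0,-0.02,0,0,0,64,0,0,-0.03,0,0,0,64,0,0,-0.03,0,0,0,64,0,0,0,0,0,0,64]
}}

```text
time: 9.75
eef_pos: [583.1, 105.0, 188.9]
eef_rot: [-0.032, 0.969, 0.009, 0.245]
ft_force: [1.3, -0.1, 0.6]
gripper_width: 64.3
finger_force: 0.0
```

```bash
python3 -c "
from h import *
print(rings(read_camera('top'),130))
T=tool(28); P=(np.array([625.8,107.7,99.7])-T.as_matrix()[:,2]*92,T); print(P[0]); go((474,22,160),tool(),start=P)
"
```

```text
[[332.5 244.7  10.3 441.4 -70.9]
 [174.2 222.3   6.3 487.2 259.6]
 [325.  244.5  52.1 441.7 -55.3]]
[582.70265291 104.85143778 180.93117854]
5 x [0.0232, -0.0151, -0.0026] [-0.0, 0.814, 0.0]
```

>>> {"op": "play_rows", "data": {
  "steps": [0.0232,-0.0151,-0.0026,0,0.814,0,66,0.0232,-0.0151,-0.0026,0,0.814,0,66,0.0232,-0.0151,-0.0026,0,0.814,0,66,0.0232,-0.0151,-0.0026,0,0.814,0,66,0.0232,-0.0151,-0.0026,0,0.814,0,66,0,0,0,0,0,0,66,0,0,0,0,0,0,66,0,0,0,0,0,0,66]
}}

```text
time: 10.47
eef_pos: [474.3, 22.0, 161.3]
eef_rot: [-0.033, 0.999, 0.0, 0.001]
ft_force: [-0.2, -0.3, 0.1]
gripper_width: 65.9
finger_force: 0.0
```

```bash
python3 -c "
from h import *
wcheck(474,22)"
```

```text
expect 281 216
90 [[279.6, 212.9, 28.6, 471.8, 20.9], [280.5, 215.5, 67.2, 473.6, 21.6]]
120 [[280.5, 254.5, 48.3, 503.7, 23.6], [253.5, 240.0, 9.6, 493.6, 3.4], [278.4, 213.8, 27.1, 472.4, 20.0], [312.1, 206.0, 41.2, 465.2, 43.2]]
150 [[280.5, 254.0, 47.7, 503.3, 23.6], [265.5, 232.1, 4.0, 486.8, 11.8], [258.5, 226.0, 5.2, 482.5, 6.5], [279.2, 213.6, 26.3, 472.3, 20.6]]
180 [[280.5, 254.0, 47.7, 503.3, 23.6], [284.0, 199.0, 19.9, 461.4, 23.2]]
[474.   22.2 161.4]
```

View pics/wc.png

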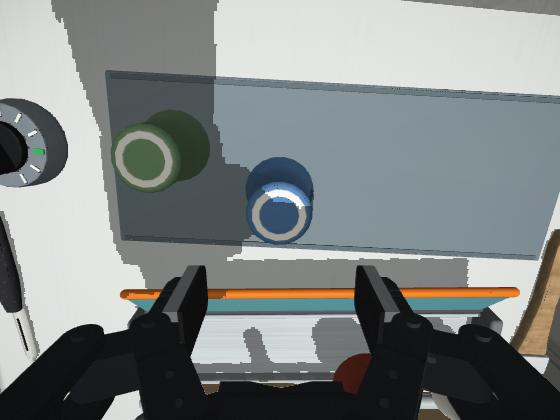

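The blue ring is at (280,213), so the cup is at (472,21); the guard edge is clear. Grasping.

>>> {"op": "play_rows", "data": {
  "steps": [0.0003,0,0.0285,0,0,0,66,0.0003,0,0.0285,0,0,0,66,0.0003,0,0.0285,0,0,0,66,0.0003,0,0.0275,0,0,0,66,0,0,0,0,0,0,66,0,0,0,0,0,0,66,0,0,0,0,0,0,40,0,0,0,0,0,0,40,0,0,0,0,0,0,40,0,0,0,0,0,0,40,0,0,0,0,0,0,40,0,0,0,0,0,0,40]
}}

```text
time: 11.52
eef_pos: [474.3, 22.0, 51.1]
eef_rot: [-0.033, 0.999, 0.0, 0.002]
ft_force: [-1.7, 0.8, 7.6]
gripper_width: 46.9
finger_force: 36.7
```

```bash
python3 -c "
from h import *
hang('2',(np.array([473,22,167.]),tool()))"
```

```text
5 x [-0.0236, -0.0025, 0.0031] [0.0, -0.814, 0.0]
pre [591.   17.1 174.7] end [630.8  19.7  99.7]
3 x [0.0, 0.0, 0.0283] [0.0, 0.0, 0.0]
```

>>> {"op": "play_rows", "data": {
  "steps": [0,0,-0.03,0,0,0,40,0,0,-0.03,0,0,0,40,0,0,-0.03,0,0,0,40,0,0,-0.03,0,0,0,40,-0.0236,-0.0025,0.0031,0,-0.814,0,40,-0.0236,-0.0025,0.0031,0,-0.814,0,40,-0.0236,-0.0025,0.0031,0,-0.814,0,40,-0.0236,-0.0025,0.0031,0,-0.814,0,40,-0.0236,-0.0025,0.0031,0,-0.814,0,40,0,0,0,0,0,0,40,0,0,0,0,0,0,40]
}}

```text
time: 12.43
eef_pos: [589.3, 16.8, 176.7]
eef_rot: [-0.032, 0.97, 0.008, 0.24]
ft_force: [-1.2, 0.4, -2.6]
gripper_width: 46.8
finger_force: 37.3
```

>>> {"op": "play_rows", "data": {
  "steps": [0,0,0.02,0,0,0,40,0,0,0.02,0,0,0,40,0,0,0.02,0,0,0,40,0,0,0.01,0,0,0,40,0,0,0.006,0,0,0,40,0,0,0.003,0,0,0,40,0,0,0.001,0,0,0,40,0,0,0,0,0,0,40,0,0,0,0,0,0,40]
}}

```text
time: 13.18
eef_pos: [628.4, 19.5, 106.7]
eef_rot: [-0.032, 0.97, 0.008, 0.242]
ft_force: [-0.5, -0.8, -0.7]
gripper_width: 46.7
finger_force: 37.3
```

>>> {"op": "play_rows", "data": {
  "steps": [0,0,0.002,0,0,0,40,0,0,0.001,0,0,0,40,0,0,0.001,0,0,0,40,0,0,0,0,0,0,40]
}}

```text
time: 13.52
eef_pos: [630.1, 19.6, 104.7]
eef_rot: [-0.032, 0.97, 0.008, 0.243]
ft_force: [-18.1, -0.7, 21.2]
gripper_width: 46.9
finger_force: 39.7
```

>>> {"op": "play_rows", "data": {
  "steps": [0,0,-0.001,0,0,0,40,0,0,0,0,0,0,52,0,0,0,0,0,0,58,0,0,0,0,0,0,64,0,0,0,0,0,0,64,0,0,0,0,0,0,64,0,0,-0.01,0,0,0,64,0,0,-0.02,0,0,0,64,0,0,-0.03,0,0,0,64,0,0,-0.03,0,0,0,64,0,0,0,0,0,0,64]
}}

```text
time: 14.43
eef_pos: [588.5, 16.7, 188.8]
eef_rot: [-0.032, 0.969, 0.008, 0.245]
ft_force: [1.7, -0.5, 0.8]
gripper_width: 64.0
finger_force: 0.0
```

```bash
python3 -c "
from h import *
print(rings(read_camera('top'),130))
T=tool(28); P=(np.array([630.8,19.7,99.7])-T.as_matrix()[:,2]*92,T); print(P[0]); go((441,-71,160),tool(),start=P)
"
```

```text
[[ 188.3  267.5    7.7  393.6  225.9]
 [ 352.5  209.     7.6  516.4 -114.2]
 [ 238.   207.5   27.   519.   126.6]
 [ 207.   246.3   52.8  437.2  189. ]]
[587.70265291  16.85143778 180.93117854]
5 x [0.0306, -0.0156, -0.0048] [-0.0, 0.814, 0.0]
```

>>> {"op": "play_rows", "data": {
  "steps": [0.0306,-0.0156,-0.0048,0,0.814,0,66,0.0306,-0.0156,-0.0048,0,0.814,0,66,0.0306,-0.0156,-0.0048,0,0.814,0,66,0.0306,-0.0156,-0.0048,0,0.814,0,66,0.0306,-0.0156,-0.0048,0,0.814,0,66,0,0,0,0,0,0,66,0,0,0,0,0,0,66,0,0,0,0,0,0,66]
}}

```text
time: 15.15
eef_pos: [441.5, -71.0, 161.1]
eef_rot: [-0.033, 0.999, 0.0, 0.0]
ft_force: [-0.0, -0.2, -0.6]
gripper_width: 65.8
finger_force: 0.0
```

```bash
python3 -c "
from h import *
wcheck(441,-71)"
```

```text
expect 281 215
90 [[280.6, 211.5, 29.6, 437.8, -71.5], [280.5, 214.5, 67.2, 440.0, -71.5]]
120 [[279.8, 213.4, 27.6, 439.3, -72.0], [281.0, 214.5, 66.8, 440.0, -71.1]]
150 [[285.0, 199.5, 21.0, 428.9, -69.1]]
180 [[284.5, 199.5, 20.6, 428.9, -69.4]]
[441.4 -70.8 161.3]
```

View pics/wc.png

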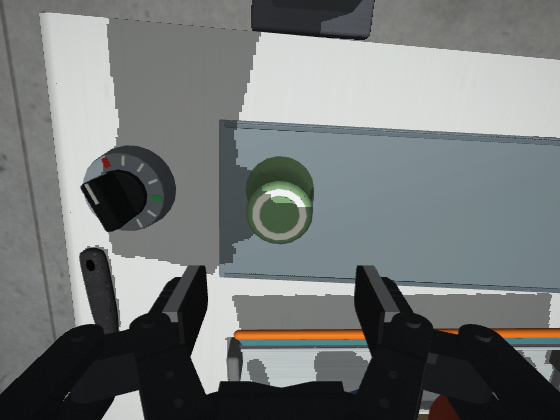

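The green ring is at (280,213), so that cup is at (439,-72). Also in view: the timer housing centred near (128,188), red mark (105,162), green mark (155,198). Grasping green.

>>> {"op": "play_rows", "data": {
  "steps": [0.0004,0,0.0285,0,0,0,66,0.0004,0,0.0285,0,0,0,66,0.0004,0,0.0285,0,0,0,66,0.0003,0,0.0275,0,0,0,66,0,0,0,0,0,0,66,0,0,0,0,0,0,66,0,0,0,0,0,0,40,0,0,0,0,0,0,40,0,0,0,0,0,0,40,0,0,0,0,0,0,40,0,0,0,0,0,0,40,0,0,0,0,0,0,40]
}}

```text
time: 16.2
eef_pos: [441.2, -71.3, 50.7]
eef_rot: [-0.033, 0.999, -0.0, 0.002]
ft_force: [-2.2, 1.4, 7.6]
gripper_width: 46.9
finger_force: 36.6
```

```bash
python3 -c "
from h import *
hang('1',(np.array([439.5,-71,167.]),tool()))"
```

```text
5 x [-0.0314, -0.0019, 0.0046] [0.0, -0.814, 0.0]
pre [597.  -69.9 174.7] end [636.8 -67.3  99.7]
3 x [0.0, 0.0, 0.0283] [0.0, 0.0, 0.0]
```

>>> {"op": "play_rows", "data": {
  "steps": [0,0,-0.03,0,0,0,40,0,0,-0.03,0,0,0,40,0,0,-0.03,0,0,0,40,0,0,-0.03,0,0,0,40,-0.0314,-0.0019,0.0046,0,-0.814,0,40,-0.0314,-0.0019,0.0046,0,-0.814,0,40,-0.0314,-0.0019,0.0046,0,-0.814,0,40,-0.0314,-0.0019,0.0046,0,-0.814,0,40,-0.0314,-0.0019,0.0046,0,-0.814,0,40,0,0,0,0,0,0,40,0,0,0,0,0,0,40]
}}

```text
time: 17.12
eef_pos: [596.2, -70.4, 177.1]
eef_rot: [-0.032, 0.97, 0.008, 0.241]
ft_force: [-1.4, -0.0, -2.0]
gripper_width: 47.0
finger_force: 37.1
```

>>> {"op": "play_rows", "data": {
  "steps": [0,0,0.02,0,0,0,40,0,0,0.02,0,0,0,40,0,0,0.02,0,0,0,40,0,0,0.01,0,0,0,40,0,0,0.006,0,0,0,40,0,0,0.003,0,0,0,40,0,0,0.001,0,0,0,40,0,0,0,0,0,0,40,0,0,0,0,0,0,40]
}}

```text
time: 17.87
eef_pos: [634.5, -67.9, 106.8]
eef_rot: [-0.032, 0.97, 0.008, 0.242]
ft_force: [0.3, -0.3, -0.5]
gripper_width: 47.1
finger_force: 37.1
```

>>> {"op": "play_rows", "data": {
  "steps": [0,0,0.001,0,0,0,40,0,0,0.001,0,0,0,40,0,0,0.001,0,0,0,40,0,0,0,0,0,0,40]
}}

```text
time: 18.2
eef_pos: [635.9, -67.9, 104.4]
eef_rot: [-0.032, 0.97, 0.008, 0.242]
ft_force: [-7.9, 0.7, 9.5]
gripper_width: 47.0
finger_force: 38.1
```

>>> {"op": "play_rows", "data": {
  "steps": [0,0,0,0,0,0,52,0,0,0,0,0,0,58,0,0,0,0,0,0,64,0,0,0,0,0,0,64,0,0,0,0,0,0,64,0,0,-0.01,0,0,0,64,0,0,-0.02,0,0,0,64,0,0,-0.03,0,0,0,64,0,0,-0.03,0,0,0,64,0,0,-0.03,0,0,0,40,0,0,0,0,0,0,20,0,0,0,0,0,0,0]
}}

```text
time: 19.2
eef_pos: [580.3, -71.9, 212.3]
eef_rot: [-0.032, 0.969, 0.007, 0.244]
ft_force: [-0.3, 0.6, 0.4]
gripper_width: 28.3
finger_force: 0.0
```

```bash
python3 -c "
from h import *
c=read_camera('scene'); a=c['color'][130:290,120:370,::-1]
cv2.imwrite('pics/s3.png',cv2.resize(a,None,fx=3.2,fy=3.2,interpolation=cv2.INTER_CUBIC))
print(r.read_state()['eef_pos'],r.read_state()['time'])
T=Ro.from_euler('z',YAW)
print('edge open',T.apply([-94,0,62])+[636.5,64.5,0],'shut',T.apply([-46,0,82])+[636.5,64.5,0])
"
```

```text
[579.63652518 -71.63411467 210.44025601] 19.25
edge open [542.70465769  58.30050312  62.        ] shut [590.60015164  61.46620366  82.        ]
```

View pics/s3.png

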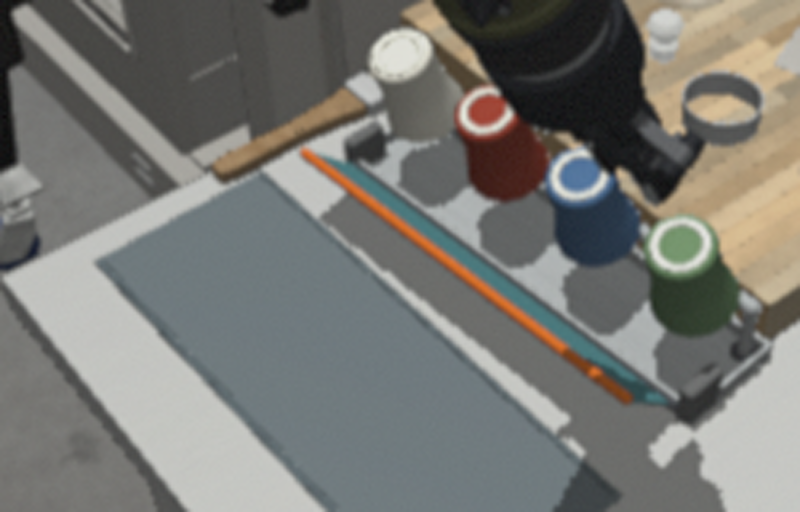

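All four cups hang, feet at (402,50), (487,112), (582,177) and (682,245). The guard is still open. Next is the guard push, hand leaned 40° with fingers shut.

```bash
python3 -c "
from h import *
T=tool(28); P=(np.array([636.8,-67.3,99.7])-T.as_matrix()[:,2]*122,T); print(P[0])
P=go((505,58,170),tool(40),start=P); P=go((510,58,47),tool(40),start=P); P=go((560,61,47),tool(40),start=P,dmax=13);go((578,62,60),tool(40),start=P,dmax=6)
"
```

```text
[579.64917017 -71.07744121 207.41960633]
5 x [0.0152, 0.0267, -0.0009] [0.0, -0.349, 0.0]
4 x [0.0188, -0.0001, 0.0244] [0.0, 0.0, 0.0]
4 x [-0.0096, -0.0001, 0.008] [0.0, 0.0, 0.0]
4 x [-0.0055, -0.0, 0.0004] [0.0, 0.0, 0.0]
```

>>> {"op": "play_rows", "data": {
  "steps": [0.0152,0.0267,-0.0009,0,-0.349,0,0,0.0152,0.0267,-0.0009,0,-0.349,0,0,0.0152,0.0267,-0.0009,0,-0.349,0,0,0.0152,0.0267,-0.0009,0,-0.349,0,0,0.0152,0.0267,-0.0009,0,-0.349,0,0,0.0188,0,0.0244,0,0,0,0,0.0188,0,0.0244,0,0,0,0,0.0188,0,0.0244,0,0,0,0,0.0188,0,0.0244,0,0,0,0,0,0,0,0,0,0,0,0,0,0,0,0,0,0]
}}

```text
time: 20.17
eef_pos: [551.4, 65.4, 90.4]
eef_rot: [-0.031, 0.954, 0.007, 0.299]
ft_force: [-0.3, 0.4, 0.3]
gripper_width: -0.1
finger_force: 0.0
```

>>> {"op": "play_rows", "data": {
  "steps": [-0.0096,0,0.008,0,0,0,0,-0.0096,0,0.008,0,0,0,0,-0.0096,0,0.008,0,0,0,0,-0.0096,0,0.008,0,0,0,0,0,0,0,0,0,0,0]
}}

```text
time: 20.58
eef_pos: [605.9, 68.8, 91.2]
eef_rot: [-0.03, 0.952, 0.007, 0.304]
ft_force: [0.8, -0.2, -0.4]
gripper_width: -0.1
finger_force: 0.0
```

>>> {"op": "play_rows", "data": {
  "steps": [-0.0055,0,0.0004,0,0,0,0,-0.0055,0,0.0004,0,0,0,0,-0.0055,0,0.0004,0,0,0,0,-0.0055,0,0.0004,0,0,0,0,0,0,0,0,0,0,0,0,0,0,0,0,0,0]
}}

```text
time: 21.08
eef_pos: [622.2, 69.9, 101.1]
eef_rot: [-0.031, 0.953, 0.007, 0.302]
ft_force: [-0.1, -0.3, 0.0]
gripper_width: -0.0
finger_force: 0.0
```

```bash
python3 -c "
from h import *
c=read_camera('scene'); a=c['color'][130:290,120:370,::-1]
cv2.imwrite('pics/s4.png',cv2.resize(a,None,fx=3.2,fy=3.2,interpolation=cv2.INTER_CUBIC))
"
```

View pics/s4.png

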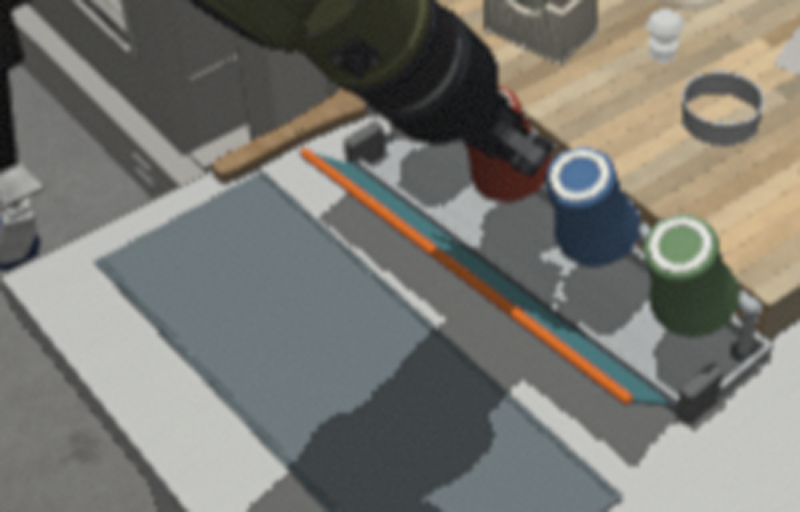

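The hand stopped 40 mm short of the planned start, so it went over the guard, to between red and blue, touching nothing. Backing out the same way and checking each step.

```bash
python3 -c "
from h import *
s=r.read_state(); print(s['joints'].round(2)); R0=Ro.from_quat(s['eef_rot']); p=s['eef_pos']; print(p)
P=go((550,65.5,97),R0,dmax=16);P=go((500,62,115),R0,start=P,dmax=20)
"
```

```text
[ 0.14  0.09 -0.88 -0.02 -0.05  0.06]
[621.6388441   69.89551426 100.59303274]
5 x [0.0122, 0.0, -0.0077] [0.0, 0.0, 0.0]
3 x [0.0102, -0.0001, -0.0145] [0.0, 0.0, 0.0]
```

>>> {"op": "play_rows", "data": {
  "steps": [0.0122,0,-0.0077,0,0,0,0,0.0122,0,-0.0077,0,0,0,0,0.0122,0,-0.0077,0,0,0,0,0.0122,0,-0.0077,0,0,0,0,0.0122,0,-0.0077,0,0,0,0,0,0,0,0,0,0,0]
}}

```text
time: 21.63
eef_pos: [550.7, 65.7, 98.7]
eef_rot: [-0.031, 0.953, 0.007, 0.303]
ft_force: [0.2, -0.2, 0.5]
gripper_width: 0.2
finger_force: 0.0
```

```bash
python3 -c "
from h import *
s=r.read_state(); print(s['joints'].round(3),s['eef_pos'].round(1))
P=go((520,62,130),tool(12),dmax=20,amax=.08)
"
```

```text
[ 0.151 -0.033 -1.024 -0.034 -0.055  0.07 ] [550.7  65.7  98.7]
6 x [0.0024, -0.0003, -0.007] [-0.008, 0.564, -0.001]
```

>>> {"op": "play_rows", "data": {
  "steps": [0.0024,0,-0.007,0,0.564,0,0,0.0024,0,-0.007,0,0.564,0,0,0.0024,0,-0.007,0,0.564,0,0,0.0024,0,-0.007,0,0.564,0,0,0.0024,0,-0.007,0,0.564,0,0,0.0024,0,-0.007,0,0.564,0,0,0,0,0,0,0,0,0]
}}

```text
time: 22.22
eef_pos: [522.1, 63.9, 130.3]
eef_rot: [-0.031, 0.994, 0.001, 0.103]
ft_force: [1.1, -0.2, 0.6]
gripper_width: 0.2
finger_force: 0.0
```

```bash
python3 -c "
from h import *
s=r.read_state(); print(s['joints'].round(3),s['eef_pos'].round(1))
P=go((510,62,45),tool(12),dmax=15)
"
```

```text
[ 0.134  0.079 -0.604  0.682 -0.019  0.069] [522.1  63.9 130.3]
6 x [0.0049, -0.0001, 0.0135] [-0.008, -0.003, -0.003]
```

>>> {"op": "play_rows", "data": {
  "steps": [0.0049,0,0.0135,0,0,0,0,0.0049,0,0.0135,0,0,0,0,0.0049,0,0.0135,0,0,0,0,0.0049,0,0.0135,0,0,0,0,0.0049,0,0.0135,0,0,0,0,0.0049,0,0.0135,0,0,0,0,0,0,0,0,0,0,0,0,0,0,0,0,0,0]
}}

```text
time: 22.88
eef_pos: [505.6, 62.2, 42.1]
eef_rot: [-0.031, 0.994, 0.001, 0.102]
ft_force: [0.6, -0.3, 0.2]
gripper_width: 0.0
finger_force: 0.0
```

```bash
python3 -c "
from h import *
s=r.read_state(); print(s['joints'].round(3),s['eef_pos'].round(1),s['ft_force'].round(1))
P=go((545,63,50),tool(24),dmax=6,amax=.05);P=go((568,63,60),tool(27),dmax=5,start=P)
"
```

```text
[ 0.135  0.164 -0.747  0.455 -0.02   0.07 ] [505.6  62.2  42.1] [ 0.6 -0.3  0.2]
7 x [-0.0057, -0.0002, 0.0006] [-0.007, -0.255, -0.002]
6 x [-0.0042, -0.0003, 0.0001] [-0.0, -0.073, -0.0]
```

>>> {"op": "play_rows", "data": {
  "steps": [-0.0057,0,0.0006,0,-0.255,0,0,-0.0057,0,0.0006,0,-0.255,0,0,-0.0057,0,0.0006,0,-0.255,0,0,-0.0057,0,0.0006,0,-0.255,0,0,-0.0057,0,0.0006,0,-0.255,0,0,-0.0057,0,0.0006,0,-0.255,0,0,-0.0057,0,0.0006,0,-0.255,0,0,0,0,0,0,0,0,0]
}}

```text
time: 23.55
eef_pos: [545.9, 64.9, 51.3]
eef_rot: [-0.031, 0.977, 0.004, 0.21]
ft_force: [-0.6, -0.5, -1.9]
gripper_width: 0.2
finger_force: 0.7
```

```bash
python3 -c "
from h import *
s=r.read_state(); print(s['joints'].round(3),s['eef_pos'].round(1),s['ft_force'].round(1))
P=go((568,63,62),tool(27),dmax=5)
"
```

```text
[ 0.14   0.107 -0.886  0.157 -0.036  0.069] [545.9  64.9  51.3] [-0.6 -0.5 -1.9]
5 x [-0.0049, -0.0007, -0.0001] [-0.01, -0.081, -0.001]
```

>>> {"op": "play_rows", "data": {
  "steps": [-0.0049,0,0,0,-0.081,0,0,-0.0049,0,0,0,-0.081,0,0,-0.0049,0,0,0,-0.081,0,0,-0.0049,0,0,0,-0.081,0,0,-0.0049,0,0,0,-0.081,0,0,0,0,0,0,0,0,0,0,0,0,0,0,0,0]
}}

```text
time: 24.13
eef_pos: [569.3, 66.4, 61.9]
eef_rot: [-0.031, 0.972, 0.005, 0.233]
ft_force: [-0.2, -0.6, -0.8]
gripper_width: 0.1
finger_force: 0.0
```

```bash
python3 -c "
from h import *
c=read_camera('scene'); a=c['color'][130:290,120:370,::-1]
cv2.imwrite('pics/s5.png',cv2.resize(a,None,fx=3.2,fy=3.2,interpolation=cv2.INTER_CUBIC))
s=r.read_state(); print(s['eef_pos'].round(1),s['ft_force'].round(1))
"
```

```text
[568.9  66.4  61.6] [-0.9 -0.1  0.3]
```

View pics/s5.png

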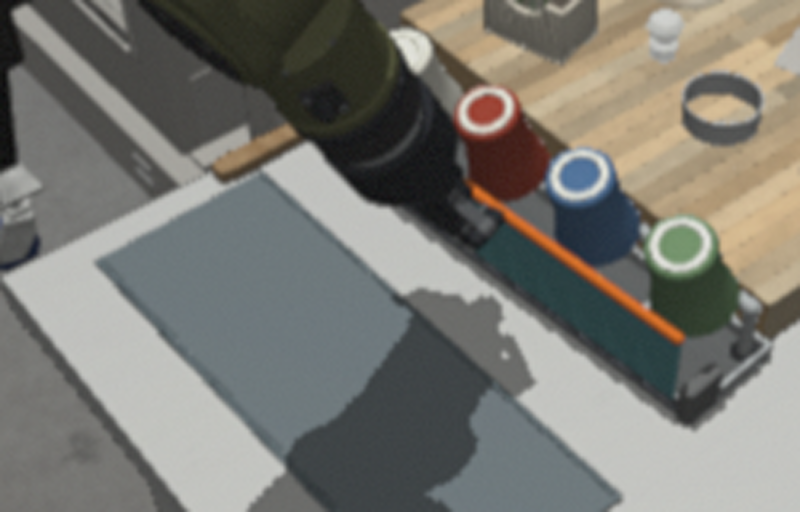

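The guard stands upright: the orange edge runs straight from (475,188) to (682,340) below the cups' feet. Backing off and going above the timer.

```bash
python3 -c "
from h import *
P=go((525,64,75),tool(20),dmax=12);P=go((470,40,185),tool(0),start=P,dmax=20);go((435,-190,190),tool(0,np.radians(33)),start=P,dmax=25)
"
```

```text
4 x [0.0086, 0.0001, -0.0076] [-0.013, 0.251, -0.002]
7 x [0.0048, -0.0029, -0.0171] [0.0, 0.416, 0.0]
10 x [0.0102, -0.0212, -0.0005] [0.0, 0.0, -0.425]
```

>>> {"op": "play_rows", "data": {
  "steps": [0.0086,0,-0.0076,0,0.251,0,0,0.0086,0,-0.0076,0,0.251,0,0,0.0086,0,-0.0076,0,0.251,0,0,0.0086,0,-0.0076,0,0.251,0,0,0.0048,-0.0029,-0.0171,0,0.416,0,0,0.0048,-0.0029,-0.0171,0,0.416,0,0,0.0048,-0.0029,-0.0171,0,0.416,0,0,0.0048,-0.0029,-0.0171,0,0.416,0,0,0.0048,-0.0029,-0.0171,0,0.416,0,0,0.0048,-0.0029,-0.0171,0,0.416,0,0,0.0048,-0.0029,-0.0171,0,0.416,0,0]
}}

```text
time: 25.1
eef_pos: [469.3, 40.3, 186.3]
eef_rot: [-0.031, 1.0, -0.003, -0.001]
ft_force: [0.4, 0.7, -0.8]
gripper_width: -0.2
finger_force: 0.0
```

>>> {"op": "play_rows", "data": {
  "steps": [0.0102,-0.0212,-0.0005,0,0,-0.425,20,0.0102,-0.0212,-0.0005,0,0,-0.425,40,0.0102,-0.0212,-0.0005,0,0,-0.425,40,0.0102,-0.0212,-0.0005,0,0,-0.425,40,0.0102,-0.0212,-0.0005,0,0,-0.425,40,0.0102,-0.0212,-0.0005,0,0,-0.425,40,0.0102,-0.0212,-0.0005,0,0,-0.425,40,0.0102,-0.0212,-0.0005,0,0,-0.425,40,0.0102,-0.0212,-0.0005,0,0,-0.425,40,0.0102,-0.0212,-0.0005,0,0,-0.425,40,0,0,0,0,0,0,40,0,0,0,0,0,0,40]
}}

```text
time: 26.1
eef_pos: [433.5, -190.2, 191.2]
eef_rot: [-0.281, 0.96, -0.002, -0.001]
ft_force: [0.2, 0.0, 0.4]
gripper_width: 40.4
finger_force: 0.0
```

```bash
python3 -c "
from h import *
c=read_camera('wrist'); a=c['color'][60:420,40:520,::-1]; cv2.imwrite('pics/t1.png',cv2.resize(a,None,fx=1.66,fy=1.66,interpolation=cv2.INTER_CUBIC))
s=r.read_state(); print(s['joints'].round(3),s['eef_pos'].round(1)); np.savez('t1.npz',**{k:c[k] for k in('K','rvec','tvec')})
print(proj(c,[(445,-197,26)]))
"
```

```text
[-0.409  0.096 -0.411  1.063 -0.004 -0.98 ] [ 433.3 -189.3  191.2]
[[268.34755839 195.83429244]]
```

View pics/t1.png

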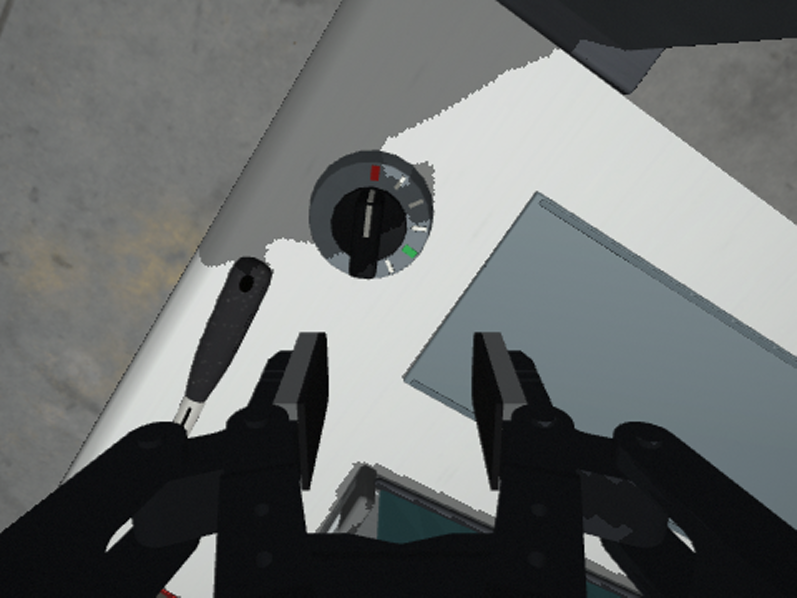

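The timer close up: the bar's top runs from (371,192) to (363,274) in the crop, the red mark is at (374,172), and the green mark is at (410,251). The pointer faces red.

```bash
python3 -c "
from h import *
c=dict(np.load('t1.npz')); f=lambda u,v:(40+u/1.66,60+v/1.66)
a,b=[ray(c,f(*p),65)[:2] for p in((371,192),(363,274))]; print('bar',a,b,(a+b)/2,np.degrees(np.arctan2(*(b-a)[::-1])),np.linalg.norm(b-a))
R,G=[ray(c,f(*p),26)[:2] for p in((374,172),(410,251))]; print(R,G)
# circle centre z26: red, green at equal radius 120 deg apart
m=(R+G)/2; d=G-R; h=np.linalg.norm(d)/2/np.tan(np.pi/3); n=np.array([d[1],-d[0]])/np.linalg.norm(d)
for s in(1,-1):
  C=m+s*h*n; print('centre',C,np.degrees(np.arctan2(*(C-R)[::-1])),np.linalg.norm(C-R))
s=r.read_state(); print(s['eef_pos'].round(1))
"
```

```text
bar [ 423.09867248 -213.49877491] [ 460.81533901 -194.85200603] [ 441.95700574 -204.17539047] 26.307362999469056 42.07432618100952
[ 420.98548847 -215.25408274] [ 448.22741031 -174.31258064]
centre [ 446.42524302 -202.64739714] 26.36074288984552 28.39206989695615
centre [ 422.78765576 -186.91926624] 86.36074288984551 28.392069896956187
[ 433.3 -189.3  191.2]
```

```bash
python3 -c "
from h import *
P=go((444,-203,90),tool(0,np.radians(26.3)),dmax=25);go((444,-203,42),tool(0,np.radians(26.3)),start=P,dmax=16)
"
```

```text
5 x [-0.0005, -0.0034, 0.0202] [-0.006, -0.004, 0.186]
3 x [-0.0, 0.0, 0.016] [0.0, 0.0, 0.0]
```

>>> {"op": "play_rows", "data": {
  "steps": [-0.0005,-0.0034,0.0202,0,0,0.186,40,-0.0005,-0.0034,0.0202,0,0,0.186,40,-0.0005,-0.0034,0.0202,0,0,0.186,40,-0.0005,-0.0034,0.0202,0,0,0.186,40,-0.0005,-0.0034,0.0202,0,0,0.186,40,0,0,0.016,0,0,0,40,0,0,0.016,0,0,0,40,0,0,0.016,0,0,0,40,0,0,0,0,0,0,40,0,0,0,0,0,0,40]
}}

```text
time: 26.98
eef_pos: [443.5, -202.2, 42.1]
eef_rot: [-0.229, 0.973, -0.002, -0.001]
ft_force: [0.4, -0.3, 0.2]
gripper_width: 40.2
finger_force: 0.0
```

>>> {"op": "play_rows", "data": {
  "steps": [0,0,0,0,0,0,25,0,0,0,0,0,0,15,0,0,0,0,0,0,10,0,0,0,0,0,0,8,0,0,0,0,0,0,8,0,0,0,0,0,0,8,0,0,0,0,0,0,8],
  "squeeze": 30
}}

```text
time: 27.57
eef_pos: [445.2, -203.5, 43.8]
eef_rot: [-0.228, 0.974, -0.003, 0.0]
ft_force: [-1.1, 2.6, 7.5]
gripper_width: 13.7
finger_force: 32.6
```

>>> {"op": "play_rows", "data": {
  "steps": [0,0,0,0,0,0.98,8,0,0,0,0,0,0.98,8,0,0,0,0,0,0.98,8,0,0,0,0,0,0.98,8,0,0,0,0,0,0.98,8,0,0,0,0,0,0.98,8,0,0,0,0,0,0.98,8,0,0,0,0,0,0.98,8,0,0,0,0,0,0.98,8,0,0,0,0,0,0.98,8,0,0,0,0,0,0.98,8,0,0,0,0,0,0.98,8]
}}

```text
time: 28.57
eef_pos: [445.7, -201.4, 43.8]
eef_rot: [0.46, 0.888, 0.001, 0.002]
ft_force: [1.7, 8.9, 8.9]
gripper_width: 13.5
finger_force: 32.8
```

>>> {"op": "play_rows", "data": {
  "steps": [0,0,0,0,0,0.98,8,0,0,0,0,0,0.98,8,0,0,0,0,0,0.98,8,0,0,0,0,0,0.98,8,0,0,0,0,0,0.98,8,0,0,0,0,0,0.98,8,0,0,0,0,0,0,8,0,0,0,0,0,0,8]
}}

```text
time: 29.23
eef_pos: [446.8, -201.1, 43.8]
eef_rot: [0.736, 0.677, 0.002, 0.001]
ft_force: [3.8, 9.4, 4.6]
gripper_width: 13.3
finger_force: 32.4
```

```bash
python3 -c "
from h import *
s=r.read_state(); R=Ro.from_quat(s['eef_rot']); print('turned from start, deg:',np.degrees((tool(0,np.radians(26.5)).inv()*R).as_rotvec()).round(1),s['moment'],s['joints'].round(2))
"
```

```text
turned from start, deg: [ -0.2  -0.3 121.3] [ 2.35080932 -0.70996683  0.01082052] [-0.42  0.27 -0.58  0.72  0.    1.23]
```

Turned 121°. Letting go, rising and checking.

>>> {"op": "play_rows", "data": {
  "steps": [0,0,0,0,0,0,20,0,0,0,0,0,0,30,0,0,0,0,0,0,40,0,0,0,0,0,0,40,0,0,-0.02,0,0,0,40,0,0,-0.03,0,0,0,40,0,0,-0.03,0,0,0,40,0,0,-0.03,0,0,0,40,0.03,0,-0.02,0,0,0,40,0.03,0,0,0,0,0,40,0.03,0,0,0,0,0,40,0,0,0,0,0,0,40]
}}

```text
time: 30.23
eef_pos: [452.2, -109.9, 172.6]
eef_rot: [0.735, 0.678, -0.001, 0.002]
ft_force: [-0.0, -0.2, -1.9]
gripper_width: 39.9
finger_force: 0.0
```

```bash
python3 -c "
from h import *
up=lambda a,w,h: cv2.resize(a,(w,h),interpolation=cv2.INTER_CUBIC)
s=read_camera('scene')['color'][130:370,120:400,::-1]; w=read_camera('wrist')['color'][:,:,::-1]
cv2.imwrite('pics/f.png',np.hstack([up(s,440,377),up(w,360,270)[:,:] if 0 else cv2.copyMakeBorder(up(w,360,270),0,107,0,0,cv2.BORDER_CONSTANT)]))
print(r.read_state()['eef_pos'],r.read_state()['time'])
"
```

```text
[ 451.95267248 -112.75527544  172.14936704] 30.3333
```

View pics/f.png

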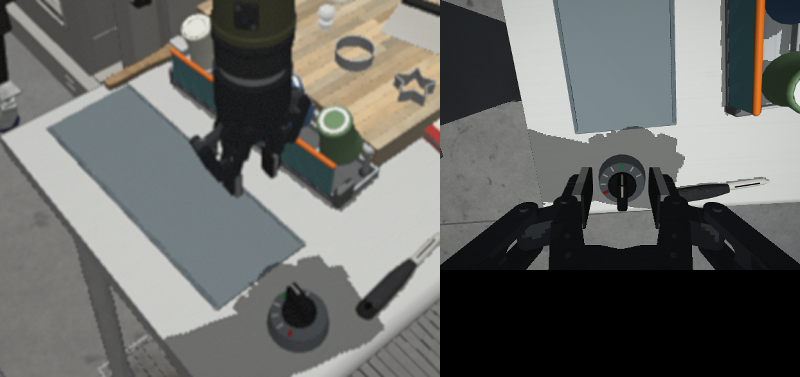

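The pointer lies on the green mark at (285,287), the guard is upright, the cups in view still hang, and the hand is free of everything.

```bash
python3 -c "
from bench import r
print(r.sign_off())"
```

```text
the job is handed in; nothing more can be done
None
```

All four cups hang on their pegs, the splash guard has clicked upright, and the timer dial is on the green mark; the brush and peeler were left alone and the job is handed in (no verdict returned). The arm hid red and blue in the last picture, but both hung well right after the guard push.

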